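Two-key release of a specimen tube

TASK

Release the specimen tube from the roll-out rack: press the rack's two keys together, one fingertip on each, all the way down, and keep both down until the tube has rolled down and come to rest in the catch pocket; then let go so that both keys spring back up. Do not touch the tube yourself, and leave the other things on the bench where they are.

Things in the scene. Friction and masses are not known exactly. Their poses are not given: they have to be found in the camera images.
- rack: White console 70 (x) x 130 (y) x 70 mm high with a steel roll-out channel, fixed to the bench; its place and yaw (up to about 0.5 rad) vary. Origin: on the bench under the console's middle, midway between the keys. z up; +y from right key to left key; -x the way the channel slopes down, roughly towards the robot. It reaches from x = +35 mm to the pocket's end wall at x = -204 mm.
- gate (a point): Middle of the channel floor between the two gate pins, 75 mm down (-x) from the rack's origin, 45 mm high. Channel 94 mm wide inside, floor falling at 10 degrees from 52 mm high at the console's face (x = -35) to 30 mm at x = -160; side walls about 18 mm above it. One pin per key, at y = +-28 mm, stands 9 mm out of the floor, is joined rigidly to its key and sinks with it.
- pocket (a point): Centre of the catch pocket's floor, x = -180 mm in the rack's frame, 20 mm above the bench. Pocket 39 x 94 mm inside, end wall and sides 48 mm high.
- key_left_top (a point): Centre of the flat top of the left key (rack y = +33 mm, x = 0), a plain grey upright round plunger of 24 mm diameter, 88 mm above the bench when up (18 mm above the console); the point moves down with the key. Its twin is 66 mm away, centre to centre.
- key_right_top (a point): Centre of the flat top of the right key (rack y = -33 mm, x = 0), the same plunger as the left one.
- key_left (a joint): Travel of the left key in m: 0 up, 0.012 fully down at its stop. Sprung: about 1.3 N to start it moving, 4 N fully down; it springs back up when let go. Its gate pin is flush with the channel floor at 0.009 and below it beyond that.
- key_right (a joint): Travel of the right key, the same as the left: 0 up, 0.012 fully down.
- tube: Round-ended white specimen tube, grey cap, 24 mm diameter, 84 mm long, about 40 g, lying across the channel against the uphill side of the gate pins. Origin at its centre; own y along its length; starts at x = -61 mm, 60 mm high in the rack's frame. With both pins down it rolls down by itself in under a second; in the pocket its centre lies 32 mm high at x = -172 to -187 mm.
- jar: Bystander: clear specimen jar with white lid, 84 mm diameter, 105 mm high, loose, standing to the left of the rack; origin at the centre of its underside.
- pot: Bystander: small white specimen pot with lid, 56 mm diameter, 60 mm high, loose, standing to the right of the rack; origin at the centre of its underside.
- cassette: Bystander: flat white tissue cassette, 28 x 40 x 7 mm, loose, lying on the bench to the right of the rack; origin at the centre of its underside.
There are look-alikes about, which are no part of the job. What is meant by the tube is not blue, red or yellow, and is the larger of those in its own colour.

How it is judged:
By the outcome, as a careful person would: the job done as asked, in the order asked, and still so for the second after the job is handed in, with the robot touching nothing.
It also fails if it takes over 32 s, if anything falls off the work surface, if the arm or the gripper's body presses on something with over 40 N, if the wrist force passes 120 N, or if a joint passes its speed limit or range.

ROBOT

A 6-joint arm with a two-finger parallel gripper is mounted at the origin on the work surface. World frame = base frame: x ahead of the robot, y to its left, z up, the work surface at z = 0. Lengths are in mm, angles in rad, forces in N, time in s.
With the tool pointing down it reaches from about 275 to 750 mm from the base axis. Payload 10.2 kg.
Tool frame: the origin (TCP) lies on the front face of the gripper's body, between the roots of the fingers; the fingertips stand 73 mm ahead of it and the grasp point (between the pads) lies 54 mm ahead of it; z points along the fingers, y is the line along which they close (so a half turn about z gives the same grasp; the last joint's range is limited). The gripper opens to 85 mm and grips with 20 to 120 N. Pads are 22 mm wide; open, the fingers measure 114 mm over their backs; the gripper's body (76 mm by 85 mm) begins 54 mm behind the grasp point. The pads swing forward as they close: fully open they stand 13 mm farther back than shut.
Start: joints at [-1.517, 0.313, 1.498, -0, 1.331, -0.223], TCP at [143.458, -505.026, 303.894] pointing down, gripper open.
Joint ranges: [-2.94, 2.94], [-0.97, 2.17], [0.19, 2.56], [-1.23, 4.37], [0.02, 3.11], [-2.88, 2.88]. Speed limits (rad/s): [2.39, 2.39, 3.01, 3.14, 3.14, 3.14].

INTERFACE

Orientations are given as a unit quaternion [w, x, y, z].
In Python, from rig import * gives the robot as it stands.
- The arm moves only by the tool step_arm, never from a script. Its argument "plan" is a list of rows, each an object with "offset": the shift along the tool's x, y, z in cm, a list of three; "rot": the turn, a rotation vector about the tool's x, y, z in degrees, a list of three; "gripper": the finger opening in cm, from 0 to 8.54. In form: [{"offset": [x, y, z], "rot": [wx, wy, wz], "gripper": gripper}, ...]. A call has 1 to 12 rows; each row is the pose to reach, as a shift and turn from the pose commanded when the call began, along the tool's axes at that moment; what a row does not reach only later rows make up. A row lasts 1/10 s, in which the tool goes at most 50 mm and 8.59 degrees, less where a joint would pass 70% of its speed; a pose out of reach is approached as far as the arm can. A call with a gripper value outside its range is refused whole. The fingers move at their own pace and stop on an object; "squeeze" is the grip in N (left out, the last holds). Time passes only in rows, so rows that repeat a pose let the fingers close. It gives the time, the measured TCP pose, the force, the opening and the grip force at its end, in the units of the state.
- sense(): the state, without advancing time (a new reading comes with each control period).
- capture(name): name is "scene" or "top" or "wrist"; returns a dict with "color" (400x640x3 uint8, red, green, blue), "depth" (400x640 float32, mm along the optical axis (not along the pixel's ray), 0 where there is no reading), "vertical_fov" (degrees; the focal length in pixels is half the picture's height over the tangent of half this angle, whatever the lens; pixels are square), "cx", "cy" (the principal point, pixels), "rvec" (rotation vector, rad) and "tvec" (3), from world to camera coordinates, as OpenCV has them; the wrist camera has in their place "mount" (4x4, takes a point from camera to tool coordinates, whose origin is the TCP and whose axes are the flange's). Camera axes: x right, y down, z forward; pixel columns grow to the right and rows downward; lengths in mm; the calibration is good to about 2 mm. A picture is of the moment at which its call begins: read the wrist's pose just before it.
- finish_job(): hands the job in; it is judged then, once.
The state is a dict: "time_s": time; "joints": joint angles; "dq": joint speeds; "tau": joint torques, N m; "eef_pos": TCP position; "ee_rot": TCP orientation; "force": force on the tool from outside, world axes, zero at the start; "wrist_torque": the same for the moment, N m; "grip_width": opening from 0.0 (shut) to 1.0 (fully open); "grip_force": force on a finger pad.
Only numpy, scipy, OpenCV 4.12 (cv2) and the standard library are available. Lean on these libraries where they do the work, as an engineer would, in place of code of your own. Each camera call takes 0.05 s, during which the arm holds its last target. There are 200 camera calls.

## Working session

There is one attempt and no reset: what is moved stays moved. The work goes in short steps, Python scripts to look and compute and a tool call to move; the robot and the scene stay as the last step left them, time stands still between calls to the robot, and variables do not carry over. Pictures are saved under pics/ and viewed, at most 10 in all, crops included, and the job is handed in when it is done.

Besides the shell and the picture viewer there is one more tool, called as a command line: name --argument value ..., lists and objects as JSON in quotes. step_arm: Moves the arm, as the interface text tells. Its arguments: {"type":"object","properties":{"plan":{"type":"array"},"squeeze":{"type":"number"}},"required":["plan"]}

```bash
mkdir -p pics; ls; cat > h.py <<'E'
from rig import *
import numpy as np, cv2
from scipy.spatial.transform import Rotation as R
def K(c):
    f=200/np.tan(np.radians(c["vertical_fov"])/2)
    return f
def points(c):
    f=K(c); v,u=np.mgrid[0:400,0:640]; d=c["depth"]
    P=np.stack([(u-c["cx"])/f*d,(v-c["cy"])/f*d,d],-1)
    Rm=cv2.Rodrigues(np.array(c["rvec"],float))[0]; t=np.array(c["tvec"],float).ravel()
    return (P-t)@Rm
def ray(c,u,v,z):
    f=K(c); Rm=cv2.Rodrigues(np.array(c["rvec"],float))[0]; t=np.array(c["tvec"],float).ravel()
    o=-Rm.T@t; d=Rm.T@np.array([(u-c["cx"])/f,(v-c["cy"])/f,1])
    return o+d*(z-o[2])/d[2]
E
python3 - <<'E'
from h import *
import pickle
for n in("scene","top"):
    c=capture(n); pickle.dump(c,open(n+".pkl","wb")); cv2.imwrite(f"pics/{n}.png",c["color"][...,::-1])
s=sense();print(s)
E
```

```text
pics
{'time_s': 0.1, 'joints': array([-1.51738515e+00,  3.13367244e-01,  1.49838533e+00, -1.47588486e-05,
        1.33102458e+00, -2.23413465e-01]), 'dq': array([ 0.00190832, -0.00107165, -0.00295379, -0.00021614,  0.00176701,
       -0.00168899]), 'tau': array([ 3.58333848e-03, -4.12895679e+01, -2.60142303e+01, -1.35633245e-04,
        3.00341359e-03, -2.07507816e-05]), 'eef_pos': array([ 143.45385907, -504.85173608,  303.39685733]), 'ee_rot': array([-5.90721415e-04,  9.90435882e-01,  1.37972511e-01,  4.31400295e-05]), 'force': array([ 0.0374146 , -0.84657086,  0.23628688]), 'wrist_torque': array([-0.02354813, -0.00447881, -0.01410586]), 'grip_force': 0.0, 'grip_width': 1.00110953912886}
```

View pics/top.png

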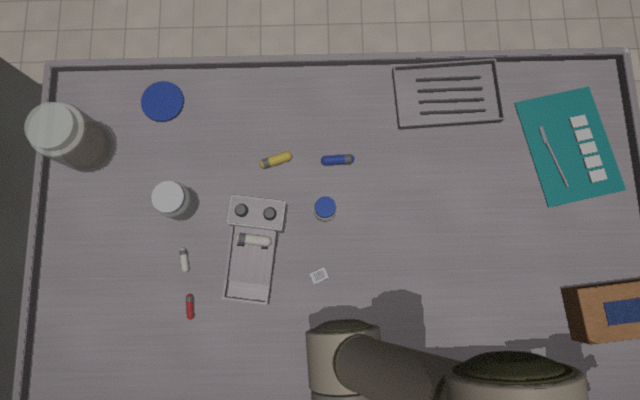

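View pics/scene.png

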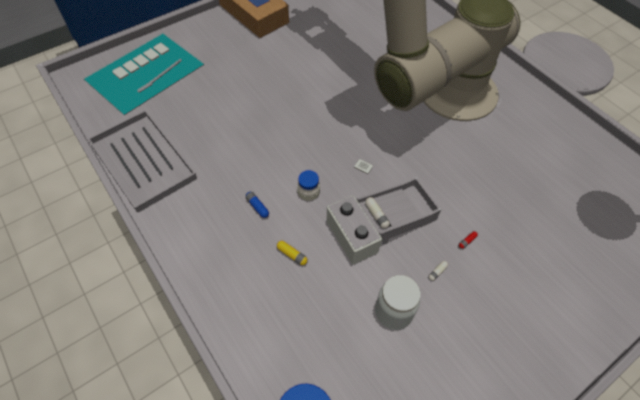

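Top view: the rack is at about (255,250), with its keys at (241,210) and (270,213). The tube candidates are:
- the white one with a grey cap in the channel at (254,240)
- a small white one at (184,260)
- red at (190,306)
- yellow at (275,160)
- blue at (337,160)

The right one is the larger white tube in the channel. The scene view agrees, with keys at (347,208) and (362,232) and the tube at (377,212). Next I'll measure the keys from both views.

```bash
python3 - <<'E'
from h import *
import pickle
C={n:pickle.load(open(n+".pkl","rb")) for n in("scene","top")}
roi={"top":[(241,210),(270,213)],"scene":[(347,208),(362,232)]}
Ms=[];px={}
for n,c in C.items():
    g=cv2.cvtColor(c["color"],cv2.COLOR_RGB2GRAY);P=points(c);px[n]=[]
    for u,v in roi[n]:
        u0,v0=u-9,v-9; w=g[v0:v0+19,u0:u0+19]
        # top face from depth (z>80)
        z=P[v0:v0+19,u0:u0+19,2]; m=(z>82)&(z<95)
        ys,xs=np.nonzero(m); p=P[v0:v0+19,u0:u0+19][m]
        print(n,(u,v),"npx",m.sum(),"px",xs.mean()+u0,ys.mean()+v0,"xyz",np.median(p,0).round(1),p.mean(0).round(1))
        print(' gray',g[v,u], g[v-8,u-8]); px[n].append((xs.mean()+u0,ys.mean()+v0))
def Pm(c):
    f=K(c);k=np.array([[f,0,c["cx"]],[0,f,c["cy"]],[0,0,1]]);return k@np.c_[cv2.Rodrigues(np.array(c["rvec"],float))[0],np.array(c["tvec"],float).reshape(3,1)]
a=np.array(px["top"]).T;
for order in(0,1):
    b=np.array(px["scene"][::-1] if order else px["scene"]).T
    X=cv2.triangulatePoints(Pm(C["top"]),Pm(C["scene"]),a,b);print(order,(X[:3]/X[3]).T.round(1))
c=C["top"];print("top cast z88",[ray(c,*q,88).round(1) for q in px["top"]],[ray(C["scene"],*q,88).round(1) for q in px["scene"]])
P=points(c)
for q in [(254,240),(170,198),(325,207),(319,275),(184,260),(255,292)]: print(q,P[q[1],q[0]].round(0))
cv2.imwrite("pics/crop.png",cv2.resize(c["color"][180:310,150:350,::-1],None,fx=4,fy=4,interpolation=cv2.INTER_CUBIC))
E
```

```text
scene (347, 208) npx 89 px 346.29213483146066 207.07865168539325 xyz [534.4 168.5  88.5] [534.2 168.2  88.2]
 gray 101 141
scene (362, 232) npx 96 px 361.25 230.45833333333334 xyz [543.7 233.3  88.4] [543.4 233.5  88.1]
 gray 103 141
top (241, 210) npx 85 px 240.49411764705883 208.72941176470587 xyz [541.6 230.9  87.5] [541.9 230.3  87.4]
 gray 105 136
top (270, 213) npx 86 px 269.3837209302326 212.31395348837208 xyz [532.8 165.5  87.3] [532.3 165.   87.2]
 gray 105 141
0 [[548.3 206.5 149. ]
 [527.4 191.9  17.3]]
1 [[542.  231.4  83.7]
 [532.5 165.8  83.4]]
top cast z88 [array([541.8, 230.2,  88. ]), array([532.2, 164.9,  88. ])] [array([534.2, 168.2,  88. ]), array([543.4, 233.5,  88. ])]
(254, 240) [472. 202.  71.]
(170, 198) [567. 385. 104.]
(325, 207) [546.  39.  59.]
(319, 275) [391.  56.   8.]
(184, 260) [433. 377.  15.]
(255, 292) [355. 207.  18.]
```

View pics/crop.png

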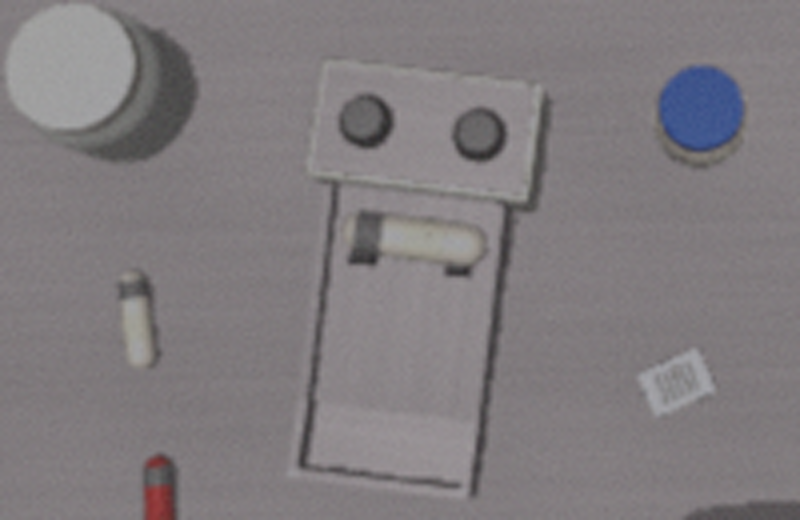

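The crop confirms the choice: the large white tube with the grey cap lies against the two gate pins. The keys are at about (542.7, 231.9) and (533.2, 166.6), tops at z≈88, so the rack yaw is about -0.144 rad. I'll travel high first.

step_arm --plan '[{"offset": [4,-4,0],"rot": [0,0,2],"gripper": 5.2},{"offset": [8,-8,0],"rot": [0,0,4],"gripper": 5.2},{"offset": [12,-12,0],"rot": [0,0,6],"gripper": 5.2},{"offset": [16,-16,0],"rot": [0,0,8],"gripper": 5.2},{"offset": [20,-20,0],"rot": [0,0,9],"gripper": 5.2},{"offset": [24,-24,0],"rot": [0,0,10],"gripper": 5.2},{"offset": [28,-28,0],"rot": [0,0,12],"gripper": 5.2},{"offset": [30,-30,0],"rot": [0,0,12],"gripper": 5.2},{"offset": [30,-30,0],"rot": [0,0,12],"gripper": 5.2},{"offset": [30,-30,0],"rot": [0,0,12],"gripper": 5.2},{"offset": [30,-30,0],"rot": [0,0,12],"gripper": 5.2},{"offset": [30,-30,0],"rot": [0,0,12],"gripper": 5.2}]'

```text
time_s: 1.3
eef_pos: [349.8, -135.1, 303.8]
ee_rot: [-0.0, 0.999, 0.033, -0.0]
force: [-0.3, -1.1, -0.1]
grip_width: 0.609
grip_force: 0.0
```

```bash
cat >> h.py <<'E'
def goto(x,y,z,yaw=-0.1445):
    "offset (cm) and turn (deg) from the present pose to TCP x,y,z, pointing down, tool x at yaw"
    s=sense(); q=np.array(s["ee_rot"]); T=R.from_quat(q[[1,2,3,0]])
    G=R.from_euler("z",yaw)*R.from_euler("x",np.pi)
    print("t",s["time_s"],"pos",s["eef_pos"].round(1),"F",s["force"].round(2),"w",round(s["grip_width"],3),
     "off",(T.inv().apply(np.array([x,y,z])-s["eef_pos"])/10).round(2),"rot",np.degrees((T.inv()*G).as_rotvec()).round(1),"j",s["joints"].round(2))
E
python3 -c "
from h import *
goto(538,199,260)"
```

```text
t 1.3 pos [ 349.8 -135.1  303.8] F [-0.26 -1.13 -0.11] w 0.609 off [ 21.   -32.09   4.37] rot [-0.   0.  12.1] j [-0.68 -0.03  1.9  -0.    1.27  0.82]
```

step_arm --plan '[{"offset": [3,-4,0],"rot": [0,0,2],"gripper": 5.2},{"offset": [5.5,-8.5,0],"rot": [0,0,4],"gripper": 5.2},{"offset": [8,-12.5,0],"rot": [0,0,6],"gripper": 5.2},{"offset": [11,-16.5,0],"rot": [0,0,8],"gripper": 5.2},{"offset": [13.5,-21,0],"rot": [0,0,9],"gripper": 5.2},{"offset": [16.5,-25,1],"rot": [0,0,10],"gripper": 5.2},{"offset": [19,-29,2],"rot": [0,0,11],"gripper": 5.2},{"offset": [21,-32,4],"rot": [0,0,12],"gripper": 5.2},{"offset": [21,-32,4.4],"rot": [0,0,12.1],"gripper": 5.2},{"offset": [21,-32.1,4.4],"rot": [0,0,12.1],"gripper": 5.2},{"offset": [21,-32.1,4.4],"rot": [0,0,12.1],"gripper": 5.2},{"offset": [21,-32.1,4.4],"rot": [0,0,12.1],"gripper": 5.2}]'

```text
time_s: 2.5
eef_pos: [538.1, 198.7, 260.9]
ee_rot: [-0.0, 0.997, -0.073, 0.001]
force: [1.1, 0.1, -0.2]
grip_width: 0.61
grip_force: 0.0
```

```bash
python3 - <<'E'
from h import *
goto(538,199,190)
s=sense(); c=capture("wrist"); cv2.imwrite("pics/w1.png",c["color"][...,::-1])
import pickle; pickle.dump((s,c),open("w1.pkl","wb")); print(np.array(c["mount"]).round(3))
E
```

```text
t 2.5 pos [538.1 198.7 260.9] F [ 1.1   0.06 -0.22] w 0.61 off [-0.03 -0.03  7.09] rot [-0.  -0.1 -0.1] j [ 0.15  0.45  1.41 -0.    1.28  1.87]
[[ -0.     -0.962  -0.274  69.884]
 [  1.     -0.     -0.     -0.413]
 [  0.     -0.274   0.962 -70.226]
 [  0.      0.      0.      1.   ]]
```

View pics/w1.png

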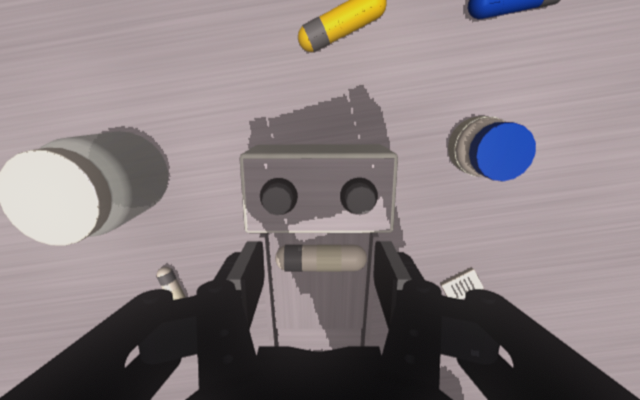

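The wrist view shows the keys at (278,197) and (359,197), the tube untouched at (320,258), and the fingertips at about (250,245) and (388,245). I'll measure the keys and fingertips in tool coordinates.

```bash
python3 - <<'E'
from h import *
import pickle
s,c=pickle.load(open("w1.pkl","rb")); f=K(c); M=np.array(c["mount"]); d=c["depth"]
v,u=np.mgrid[0:400,0:640]
P=np.stack([(u-c["cx"])/f*d,(v-c["cy"])/f*d,d],-1)@M[:3,:3].T+M[:3,3]
q=np.array(s["ee_rot"]);T=R.from_quat(q[[1,2,3,0]])
W=T.apply(P.reshape(-1,3)).reshape(P.shape)+s["eef_pos"]
for a in(278,359):
    sl=np.s_[175:220,a-24:a+24]; z=W[sl][...,2]; m=(z>83)&(z<94)
    mm=np.uint8(m); ct=max(cv2.findContours(mm,0,1)[0],key=cv2.contourArea); print("circ",cv2.minEnclosingCircle(ct))
    p=W[sl][m];t=P[sl][m];print("key",m.sum(),p.mean(0).round(1),np.ptp(p,axis=0).round(1),"tool",t.mean(0).round(1))
m=(d>0)&(P[...,2]<85)&(P[...,2]>35)&(abs(P[...,0])<30)
for sgn in(-1,1):
    k=m&(P[...,1]*sgn>0); zt=np.percentile(P[k][:,2],99.5); t=P[k&(P[...,2]>zt-4)]
    print("tip",sgn,k.sum(),"ztip",zt.round(1),t.min(0).round(1),t.max(0).round(1))
    for z0 in range(36,76,6):
        t=P[k&(abs(P[...,2]-z0)<3)]
        if len(t): print(z0,len(t),np.percentile(t,2,axis=0).round(1),np.percentile(t,98,axis=0).round(1))
E
```

```text
circ ((22.36527442932129, 24.9914608001709), 15.083571434020996)
key 702 [542.4 231.8  88. ] [24.2 23.   7.6] tool [ -0.9 -33.3 172.9]
circ ((25.008108139038086, 24.640541076660156), 15.08614444732666)
key 698 [533.1 167.2  88. ] [23.2 23.5  6.9] tool [ -0.6  31.9 172.9]
tip -1 1650 ztip 68.0 [-11.  -31.7  64. ] [ 11.2 -26.3  69.5]
36 246 [ -9.9 -39.   35.1] [ 11.7 -26.3  39. ]
42 386 [ -9.6 -39.5  39.1] [ 11.8 -26.3  44.8]
48 343 [ -9.2 -39.7  45.1] [ 11.8 -26.3  50.8]
54 312 [ -9.8 -39.6  51.2] [ 11.6 -26.3  56.8]
60 252 [ -9.6 -38.8  57.1] [ 11.7 -26.3  62.9]
66 109 [ -9.8 -31.9  63.1] [ 11.5 -26.3  68.3]
72 2 [  0.7 -26.7  69.3] [  3.3 -26.6  69.5]
tip 1 1655 ztip 68.2 [-10.9  25.1  64.3] [11.1 28.5 69.2]
36 236 [-9.5 25.3 35.1] [11.8 37.3 38.9]
42 394 [-9.2 25.3 39.1] [11.7 38.7 44.9]
48 356 [-9.8 25.3 45.1] [11.8 38.7 50.8]
54 298 [-9.8 25.3 51.2] [11.7 38.7 56.7]
60 260 [-9.5 25.3 57.2] [11.7 38.  62.8]
66 108 [-9.9 25.3 63.1] [11.3 31.3 68.5]
72 3 [ 0.9 25.6 69. ] [ 2.9 25.6 69.2]
```

step_arm --plan '[{"offset": [-0.1,-0.1,2],"rot": [0,0,0],"gripper": 6.0},{"offset": [-0.1,-0.1,4],"rot": [0,0,0],"gripper": 6.0},{"offset": [-0.1,-0.1,6],"rot": [0,0,0],"gripper": 6.0},{"offset": [-0.1,-0.1,8],"rot": [0,0,0],"gripper": 6.0},{"offset": [-0.1,-0.1,9],"rot": [0,0,0],"gripper": 6.0},{"offset": [-0.1,-0.1,9.4],"rot": [0,0,0],"gripper": 6.0},{"offset": [-0.1,-0.1,9.4],"rot": [0,0,0],"gripper": 6.0},{"offset": [-0.1,-0.1,9.4],"rot": [0,0,0],"gripper": 6.0}]'

```text
time_s: 3.35
eef_pos: [537.5, 201.1, 166.9]
ee_rot: [-0.0, 0.997, -0.072, 0.001]
force: [-0.6, -0.7, 0.1]
grip_width: 0.703
grip_force: 0.0
```

```bash
python3 - <<'E'
from h import *
goto(538,199,143)
c=capture("wrist"); cv2.imwrite("pics/w2.png",c["color"][...,::-1])
E
```

```text
t 3.35 pos [537.5 201.1 166.9] F [-0.59 -0.67  0.14] w 0.703 off [0.07 0.2  2.39] rot [-0.  -0.1  0. ] j [0.15 0.56 1.51 0.   1.07 1.87]
```

View pics/w2.png

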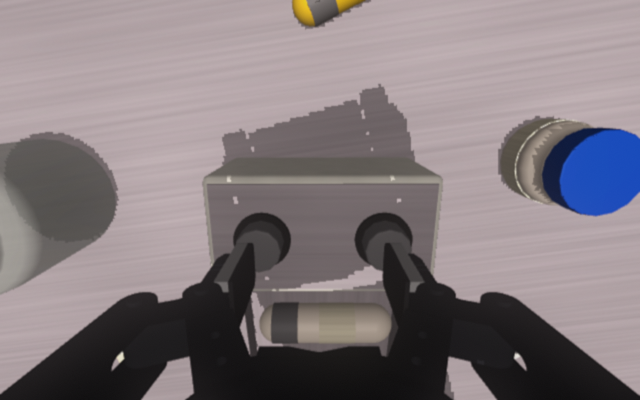

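In the close view both fingertips are over their keys at (262,240) and (386,243), about 2 mm too far to the left. I'll correct that and press slowly.

step_arm --plan '[{"offset": [0,0.2,0.2],"rot": [0,0,0],"gripper": 6.0},{"offset": [0,0.2,0.6],"rot": [0,0,0],"gripper": 6.0},{"offset": [0,0.2,1.0],"rot": [0,0,0],"gripper": 6.0},{"offset": [0,0.2,1.4],"rot": [0,0,0],"gripper": 6.0},{"offset": [0,0.2,1.7],"rot": [0,0,0],"gripper": 6.0},{"offset": [0,0.2,2.0],"rot": [0,0,0],"gripper": 6.0},{"offset": [0,0.2,2.2],"rot": [0,0,0],"gripper": 6.0},{"offset": [0,0.2,2.2],"rot": [0,0,0],"gripper": 6.0}]'

```text
time_s: 4.2
eef_pos: [536.9, 199.1, 144.1]
ee_rot: [0.0, 0.997, -0.072, 0.0]
force: [-3.0, -1.3, 6.5]
grip_width: 0.702
grip_force: 3.6
```

step_arm --plan '[{"offset": [0,0,0.1],"rot": [0,0,0],"gripper": 6.0},{"offset": [0,0,0.2],"rot": [0,0,0],"gripper": 6.0},{"offset": [0,0,0.2],"rot": [0,0,0],"gripper": 6.0}]'

```text
time_s: 4.5
eef_pos: [537.0, 199.1, 143.4]
ee_rot: [0.0, 0.997, -0.072, 0.0]
force: [-7.1, -2.5, 17.1]
grip_width: 0.7
grip_force: 8.4
```

The force rose to 17 N against about 8 N of spring, with almost no further travel, so the keys are on their stops. I'll hold there and look.

step_arm --plan '[{"offset": [0,0,0],"rot": [0,0,0],"gripper": 6.0},{"offset": [0,0,0],"rot": [0,0,0],"gripper": 6.0},{"offset": [0,0,0],"rot": [0,0,0],"gripper": 6.0},{"offset": [0,0,0],"rot": [0,0,0],"gripper": 6.0},{"offset": [0,0,0],"rot": [0,0,0],"gripper": 6.0},{"offset": [0,0,0],"rot": [0,0,0],"gripper": 6.0},{"offset": [0,0,0],"rot": [0,0,0],"gripper": 6.0},{"offset": [0,0,0],"rot": [0,0,0],"gripper": 6.0},{"offset": [0,0,0],"rot": [0,0,0],"gripper": 6.0},{"offset": [0,0,0],"rot": [0,0,0],"gripper": 6.0}]'

```text
time_s: 5.5
eef_pos: [536.9, 199.1, 143.4]
ee_rot: [0.0, 0.997, -0.072, 0.0]
force: [-6.7, -1.9, 16.6]
grip_width: 0.703
grip_force: 8.3
```

```bash
python3 - <<'E'
from h import *
goto(538,199,143)
a=capture("scene");b=capture("wrist");t=capture("top")
A=cv2.resize(a["color"][140:290,290:490],(533,400)); cv2.imwrite("pics/p3.png",np.vstack([np.hstack([A,cv2.resize(t["color"][180:310,180:330],(267,231)).repeat(1,0) if 0 else cv2.copyMakeBorder(cv2.resize(t["color"][180:310,180:330],(267,231)),0,169,0,0,0)])])[...,::-1])
cv2.imwrite("pics/w3.png",b["color"][...,::-1])
E
```

```text
t 5.5 pos [536.9 199.1 143.4] F [-6.68 -1.9  16.61] w 0.703 off [ 0.11 -0.    0.04] rot [-0.  -0.1  0.1] j [ 0.15  0.58  1.54 -0.    1.02  1.87]
```

View pics/p3.png

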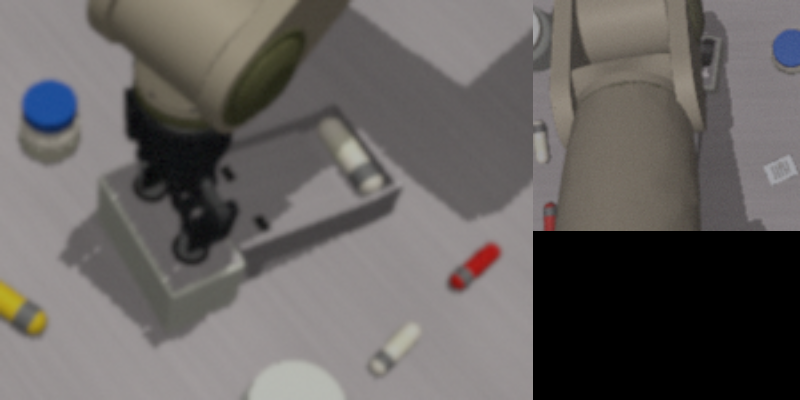

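View pics/w3.png

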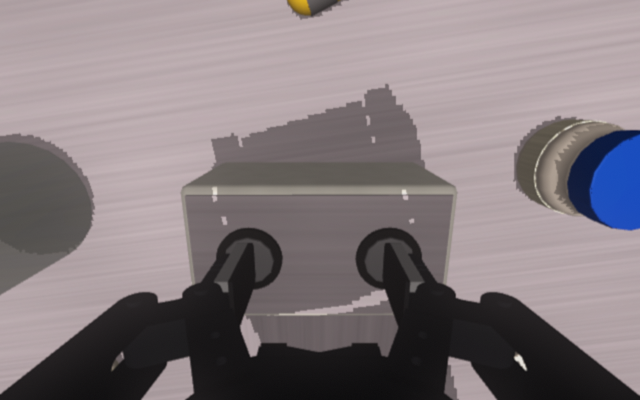

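The scene crop shows the tube lying in the pocket at the end wall (crop 350,155). The wrist view shows both fingertips on the sunken keys at (250,258) and (390,258). I'll hold a little longer, check that the tube is still, then let go.

step_arm --plan '[{"offset": [0,0,0],"rot": [0,0,0],"gripper": 6.0},{"offset": [0,0,0],"rot": [0,0,0],"gripper": 6.0},{"offset": [0,0,0],"rot": [0,0,0],"gripper": 6.0},{"offset": [0,0,0],"rot": [0,0,0],"gripper": 6.0},{"offset": [0,0,0],"rot": [0,0,0],"gripper": 6.0}]'

```text
time_s: 6.15
eef_pos: [536.9, 199.1, 143.4]
ee_rot: [0.0, 0.997, -0.072, 0.0]
force: [-6.8, -2.3, 17.5]
grip_width: 0.702
grip_force: 8.3
```

```bash
python3 - <<'E'
from h import *
p=[]
for i in range(5):
    c=capture("scene");sub=np.s_[180:215,400:440];W=points(c)
    z=W[sub][...,2];g=c["color"][sub].astype(int)
    m=(z>32)&(z<50)&(g.min(-1)>150)
    p.append(W[sub][m].mean(0).round(1))
print(p)
A=R.from_euler("z",-0.1445).inv().apply(np.array(p[-1])-[537.9,199.5,0]);print("rack frame",A.round(1))
E
```

```text
[array([354. , 234. ,  43.8]), array([353.9, 233.9,  43.6]), array([353.9, 233.5,  43.8]), array([353.8, 233.8,  43.5]), array([354.2, 233.6,  44.3])]
rack frame [-186.7    7.3   44.3]
```

The tube is at rest in the pocket (x≈-187, top at z≈44). I'll lift straight up and clear.

step_arm --plan '[{"offset": [0,0,-0.4],"rot": [0,0,0],"gripper": 6.0},{"offset": [0,0,-0.9],"rot": [0,0,0],"gripper": 6.0},{"offset": [0,0,-1.6],"rot": [0,0,0],"gripper": 6.0},{"offset": [0,0,-3],"rot": [0,0,0],"gripper": 6.0},{"offset": [0,0,-5],"rot": [0,0,0],"gripper": 6.0},{"offset": [0,0,-8],"rot": [0,0,0],"gripper": 6.0},{"offset": [0,0,-11],"rot": [0,0,0],"gripper": 6.0},{"offset": [0,0,-14],"rot": [0,0,0],"gripper": 6.0},{"offset": [0,0,-14],"rot": [0,0,0],"gripper": 6.0},{"offset": [0,0,-14],"rot": [0,0,0],"gripper": 6.0},{"offset": [0,0,-14],"rot": [0,0,0],"gripper": 6.0}]'

```text
time_s: 7.5
eef_pos: [536.5, 199.1, 280.9]
ee_rot: [0.0, 0.997, -0.072, -0.001]
force: [0.3, -0.7, -0.6]
grip_width: 0.701
grip_force: 0.0
```

```bash
python3 - <<'E'
from h import *
goto(538,199,143)
c=capture("scene");W=points(c)
for u,v in((346,207),(361,230)): print("key",np.median(W[v-2:v+3,u-2:u+3].reshape(-1,3),0).round(1))
cv2.imwrite("pics/f.png",cv2.resize(c["color"][120:330,230:510,::-1],(800,600)))
E
```

```text
t 7.5 pos [536.5 199.1 280.9] F [ 0.32 -0.74 -0.62] w 0.701 off [ 0.18 -0.02 13.79] rot [0.  0.1 0. ] j [0.15 0.44 1.38 0.   1.32 1.87]
key [535.1 167.8  88.7]
key [543.7 232.6  88.9]
```

View pics/f.png

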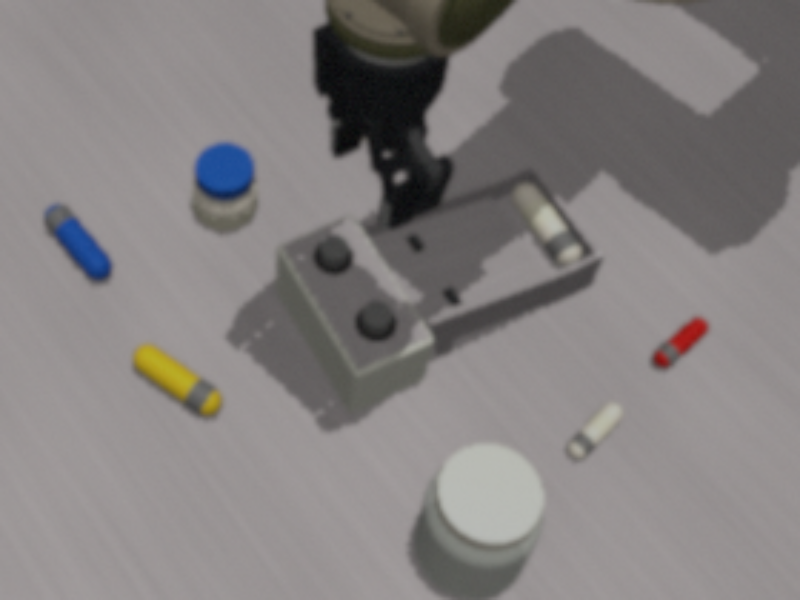

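The final view shows both keys up (z≈88.8) at (333,253) and (376,320), and the tube in the pocket at (548,222). The other things in view stand where they were, and the robot is clear.

```bash
python3 -c "
from rig import *
print(finish_job())"
```

```text
the job is handed in; nothing more can be done
None
```

I pressed both keys fully down together until the tube had rolled into the catch pocket and come to rest, then let go; both keys sprang back up, nothing else appeared moved, and the job is handed in.

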